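# Slide the tall flask into its docking bay and shut the gate

### The job

Push the tall white flask with the cone-shaped cap along the counter into the steel docking bay, with your fingers low down on it so that it slides upright: do not lift it, tip it, or touch it above its lower half. Carry on until it bears on the sprung rubber pad at the back of the bay and presses it in a little, gently and without forcing the pad hard against its end, and leave it resting there on the pad. Then swing the bay's gate fully shut behind it, leaving everything else on the counter undisturbed.

Things in the scene. Friction and masses are not known exactly. Their poses are not given: they have to be found in the camera images.
- flask: tall narrow round white flask with a long cone-shaped cap, full, about 0.4 to 0.6 kg; 60 mm across up to 117 high, 180 tall. Origin: centre of its underside; z up. Stands loose 0.3 to 0.4 m before the bay. Topples if pushed much above 40 mm over the counter; touch it below 90 mm only. One narrow finger lets it roll off sideways; two fingers a little apart cradle it.
- guide: docking bay, fixed: two low steel rails 34 mm high, 68 apart inside, no floor (the flask slides on the counter). +x points level into the bay, z up; origin on the counter midway between the rails at their front ends. Rails run straight from x = 0 to +75; before that they flare out to 126 apart at x = -41. Home, the flask's axis lies on y = 0, at x from -16 to +24 as the stop is set.
- bay_mouth (a point): point on the counter in the middle of the gate's closed line, 110 mm before the bay's origin, axes as the bay's. In the bay's frame the hinge post (12 across, 42 high) is at x = -110, y = -72, a rest block 21 high at x = -110, y = +68; flat strips 4 high, 14 wide at y = -72 and +72 join them to the rails.
- stop: stop, fixed: upright steel bracket 60 mm wide, 60 high, 8 thick, axes as the bay's; origin on the counter below it, 100 behind the bay's origin. A spindle through it carries a round rubber pad (28 across, axis 30 high) facing -x to the flask. The spindle is screwed to an unknown setting: the free pad's face stands 52 to 88 before the origin; not reported, to be felt or seen. It does not give way.
- stop_top (a point): middle of the bracket's top edge, 60 mm above the counter. The stop's pad is sprung: 0.6 N per mm, free travel 6 mm (3.6 N), then hard. Sliding the flask takes about 1.5 to 4 N and the pad's force comes on top of that. Pressed in 2 to 3 mm and left, the pad stays so, held by the flask's friction on the counter. More than 7 N on the stop is too much.
- gate (a joint): gate angle, rad: 0 = fully shut across the mouth of the bay (a hard end), starts open at 1.7 to 1.85, grows as it opens outward (anticlockwise from above). Bar of 10 x 12 section, its middle 30 above the counter, reaching 139 from the hinge; moves lightly and stays where it is left (0.05 N m friction).
- gate_hinge (a point): the gate's upright hinge axis, at the bar's height (30 above the counter).
- gate_knob (a point): grip point on the gate's upright black knob: a round peg 16 across standing from the bar's top (36 above the counter) to 69; this point is on its axis at 55 above the counter, 125 from the hinge axis.
- peroxide_bottle: round white bottle with a screw cap, 62 across, 165 tall (mm), standing loose; leave alone. Origin: centre of its underside.
- needle_box: card box 52 x 78 x 40 tall (mm), standing loose; leave alone. Origin: centre of its underside.
- plaster_box: card box 45 x 70 x 32 tall (mm), standing loose; leave alone. Origin: centre of its underside.

How it is judged:
By the outcome, as a careful person would: the job done as asked, in the order asked, and still so for the second after the job is handed in, with the robot touching nothing.
It also fails if it takes over 72 s, if anything falls off the work surface, if the arm or the gripper's body presses on something with over 40 N, if the wrist force passes 120 N, or if a joint passes its speed limit or range.

### The arm

A 6-joint arm with a two-finger parallel gripper is mounted at the origin on a cart in front of the work surface, level with it; the furniture and walls round the work are solid. World frame = base frame: x ahead of the robot, y to its left, z up, the work surface at z = 0. Lengths are in mm, angles in rad, forces in N, time in s.
With the tool pointing down it reaches from about 350 to 775 mm from the base axis. Payload 7.3 kg.
Tool frame: the origin (TCP) lies between the finger pads, 19 mm behind the fingertips; this is the grasp point; z points along the fingers, y is the line along which they close (so a half turn about z gives the same grasp; the last joint's range is limited). The gripper opens to 92 mm and grips with 3 to 60 N. Pads are 19 mm wide; open, the fingers measure 130 mm over their backs; the gripper's body (75 mm by 190 mm) begins 47 mm behind the grasp point.
Start: joints at [1.07, 0.342, 1.524, -0, 1.275, -0.146], TCP at [182.372, 492.325, 245.541] pointing down, gripper open.
Joint ranges: [-2.53, 2.53], [-0.77, 2.02], [0.04, 2.7], [-1, 4.14], [0.28, 2.66], [-3.11, 3.11]. Speed limits (rad/s): [2.57, 2.57, 3.14, 3.14, 3.14, 3.14].

### API

Orientations are given as [roll, pitch, yaw] about the fixed x, y, z axes, in that order (R = Rz(yaw) Ry(pitch) Rx(roll)).
In Python, from plant import bot gives the robot as it stands.
- The arm moves only by the shell command python3 shift.py FILE, which reads ROWS from the file FILE. ROWS is one flat JSON list of numbers that holds 1 to 5 rows one after another, with no inner brackets; each row has 5 numbers: the finger opening in mm, then dx, dy, dz in units of 50 mm, then a turn about the tool's z in units of 0.05 rad; each row is the pose to reach, as a shift and turn from the pose commanded when the command began, along the tool's axes at that moment; what a row does not reach only later rows make up. A row lasts 1/8 s, in which the tool goes at most 62.5 mm and 0.188 rad, less where a joint would pass 70% of its speed; a pose out of reach is approached as far as the arm can. The fingers move at their own pace and stop on an object; the grip force is fixed at half the most. Time passes only in rows, so rows that do not move let the fingers close. It prints the time, the measured TCP pose, the force, the opening and the grip force at its end. Input that does not fit is refused with a message, and nothing moves.
- bot.get_obs(): the state, without advancing time (a new reading comes with each control period).
- bot.capture(name): name is "scene" or "top" or "wrist"; returns a dict with "color" (420x560x3 uint8, red, green, blue), "K" (3x3 intrinsics, pixels), "k1" (the pictures are not rectified: a ray, as slopes to the right and down, at radius r is drawn at 1 + k1 r^2 times it, then the intrinsics apply), "R" (3x3) and "t" (3): a world point X has camera coordinates R X + t. Camera axes: x right, y down, z forward; pixel columns grow to the right and rows downward; lengths in mm; the calibration is good to about 2 mm. A picture is of the moment at which its call begins. There is no depth.
- bot.close_job(): hands the job in; it is judged then, once.
The state is a dict: "time": time; "joint_positions": joint angles; "dq": joint speeds; "tau": joint torques, N m; "tool_pos": TCP position; "tcp_rot": TCP orientation; "contact_force": force on the tool from outside, world axes, zero at the start; "moment": the same for the moment, N m; "grip_width": finger opening in mm; "finger_force": force on a finger pad.
Only numpy, scipy, OpenCV 4.12 (cv2) and the standard library are available. Lean on these libraries where they do the work, as an engineer would, in place of code of your own. Each camera call takes 0.05 s, during which the arm holds its last target. There are 200 camera calls.

## Working session

There is one attempt and no reset: what is moved stays moved. The work goes in short steps, Python scripts to look and compute and a shell command to move; the robot and the scene stay as the last step left them, time stands still between calls to the robot, and variables do not carry over. Pictures are saved under pics/ and viewed, at most 10 in all, crops included, and the job is handed in when it is done.

```bash
ls; mkdir -p pics
python3 - <<'E'
from plant import bot
import cv2
for n in("scene","top"):
    c=bot.capture(n);cv2.imwrite(f"pics/{n}0.png",c["color"][:,:,::-1]);print(n,c["K"],c["k1"],c["R"],c["t"])
o=bot.get_obs();print(o["time"],o["tool_pos"],o["tcp_rot"],o["contact_force"])
E
```

```text
pics
plant.py
shift.py
scene [[523.48232555   0.         270.95023144]
 [  0.         523.48232555 210.47413025]
 [  0.           0.           1.        ]] -0.02490938624129128 [[ 0.63950042 -0.76874627  0.00827028]
 [-0.3012177  -0.26044375 -0.91729873]
 [ 0.70732391  0.58412176 -0.39811386]] [-284.81966806  259.14548215  825.38176292]
top [[430.07464831   0.         281.36300858]
 [  0.         430.07464831 205.50307216]
 [  0.           0.           1.        ]] -0.036350996223076505 [[ 0.01098486 -0.99988547 -0.01041032]
 [-0.98078542 -0.00874589 -0.19489349]
 [ 0.19478012  0.01235117 -0.98076916]] [  59.83733627  526.668682   1250.20902836]
0.1 [182.18609194 492.02149153 244.92333911] [-3.14023383e+00 -2.11191474e-04  2.78680355e+00] [ 0.51357325  0.32406399 -0.28198164]
```
View pics/scene0.png

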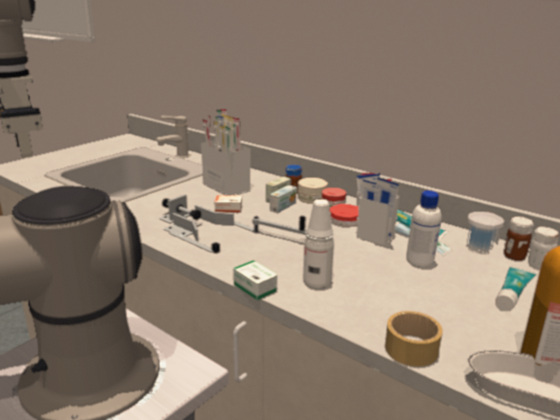

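View pics/top0.png

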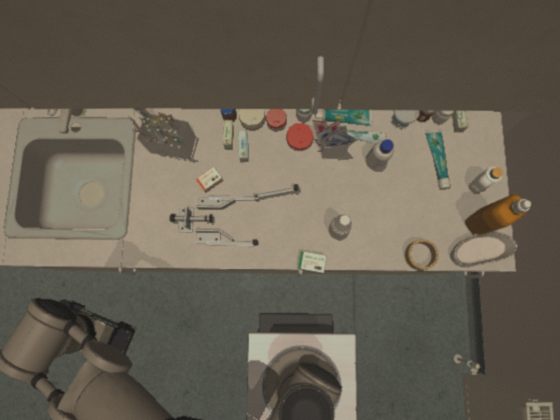

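The scene view shows the flask at about (318,250). In the top view the flask is at (341,225), the stop near (185,218), the rest block at (255,242) and the open gate with its knob at (296,188). Next I'll zoom in on the bay.

Create h.py:
```python
import numpy as np,cv2
from plant import bot
def ray(c,u,v):
    k=c["k1"]; d=np.array([[k,0,0,0]],float)
    p=cv2.undistortPoints(np.array([[[u,v]]],float),np.array(c["K"]),np.array([k,0,0,0.]))[0,0]
    R=np.array(c["R"]);t=np.array(c["t"])
    return -R.T@t, R.T@np.array([p[0],p[1],1])
def onz(c,u,v,z):
    o,d=ray(c,u,v); return o+d*(z-o[2])/d[2]
def proj(c,X):
    X=np.atleast_2d(X).astype(float)
    return cv2.projectPoints(X,cv2.Rodrigues(np.array(c["R"]))[0],np.array(c["t"],float),np.array(c["K"]),np.array([c["k1"],0,0,0.]))[0][:,0]
```

Run:
```python
import cv2
a=cv2.imread('pics/top0.png')[155:285,160:370]
b=cv2.imread('pics/scene0.png')[180:310,145:355]
cv2.imwrite('pics/topc.png',cv2.resize(a,(798,494),interpolation=cv2.INTER_CUBIC))
cv2.imwrite('pics/scenec.png',cv2.resize(b,(798,494),interpolation=cv2.INTER_CUBIC))
```

```text
(no output)
```

View pics/topc.png

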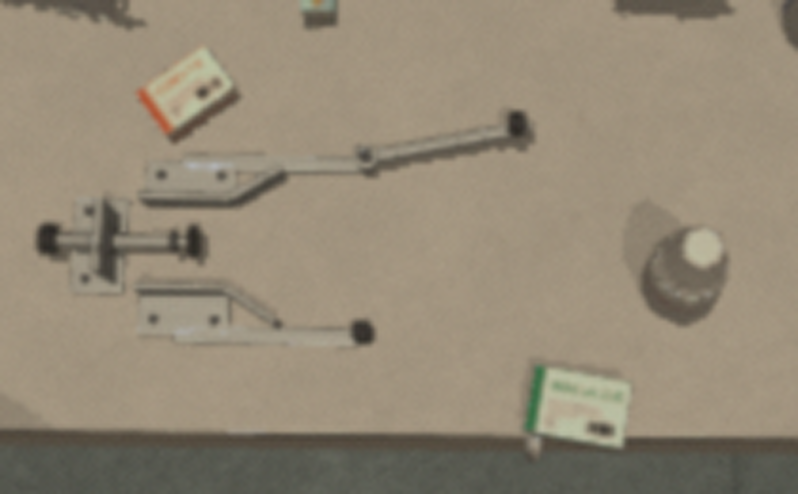

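View pics/scenec.png

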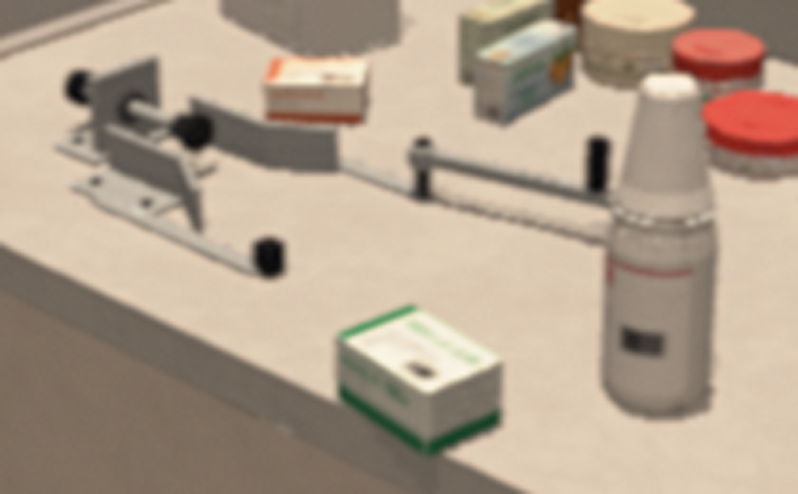

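The top crop shows these positions (crop pixels):
- hinge post (366,153)
- rest block (362,331)
- knob (517,122)
- pad face, x≈205 at y 243
- cap tip (704,247)

The scene crop shows the flask's base at about (658,400).

Run:
```python
from h import *
c=bot.capture("top");s=bot.capture("scene")
T=lambda x,y,z:onz(c,160+(x+.5)/3.8-.5,155+(y+.5)/3.8-.5,z)
S=lambda x,y,z:onz(s,145+(x+.5)/3.8-.5,180+(y+.5)/3.8-.5,z)
P={}
for n,a in dict(hinge=(366,153,42),block=(362,331,21),knob=(517,122,69),padface=(206,243,32),brTopA=(106,202,60),brTopB=(106,283,60),railUp1=(142,196,34),railUp2=(235,196,34),railLo1=(138,288,34),railLo2=(226,288,34),cap=(704,247,180),fl_botedge=(682,325,15)).items():
    P[n]=T(*a);print(n,P[n].round(1))
for n,a in dict(hinge=(420,143,42),block=(268,245,21),knob=(598,142,69),cap=(668,82,180),padface=(200,130,30)).items(): print('S',n,S(*a).round(1))
h,b=P["hinge"][:2],P["block"][:2]
yb=(b-h)/np.linalg.norm(b-h);xb=np.array([-yb[1],yb[0]])
print("xb",xb,"yaw",np.arctan2(xb[1],xb[0]))
mouth=h+yb*72;O=mouth+xb*110;print("O",O,"dist",np.linalg.norm(b-h))
for n in P: d=P[n][:2]-O;print(n,(d@xb).round(1),(d@yb).round(1))
# flask base check in scene
for q in (P["cap"][:2],):
  for z in(0,180):print(proj(s,[*q,z]),proj(c,[*q,z]))
```

```text
hinge [560.6 143.6  42. ]
block [418.7 145.1  21. ]
knob [580.7  22.3  69. ]
padface [487.3 271.9  32. ]
brTopA [514.9 348.2  60. ]
brTopB [450.1 344.7  60. ]
railUp1 [525.1 325.2  34. ]
railUp2 [525.8 249.6  34. ]
railLo1 [449.9 324.7  34. ]
railLo2 [450.6 253.9  34. ]
cap [ 463.2 -108.8  180. ]
fl_botedge [ 426.7 -112.7   15. ]
S hinge [554.6 141.7  42. ]
S block [417.6 143.   21. ]
S knob [582.1  20.3  69. ]
S cap [ 464.8 -107.3  180. ]
S padface [494.4 284.7  30. ]
xb [-0.0104278  -0.99994563] yaw -1.581224319669844
O [487.41889303  34.3478378 ] dist 141.87805025765599
hinge -110.0 -72.0
block -110.0 69.9
knob 11.0 -93.4
padface -237.5 2.6
brTopA -314.1 -24.2
brTopB -310.0 40.6
railUp1 -291.2 -34.7
railUp2 -215.6 -36.1
railLo1 -290.0 40.5
railLo2 -219.2 39.1
cap 143.4 22.7
fl_botedge 147.6 59.2
[[316.60539217 281.52423084]] [[337.12668123 229.02910052]]
[[320.60579424 201.65485254]] [[344.89473684 219.63157895]]
```

Run:
```python
from h import *
c=bot.capture("top");s=bot.capture("scene");w=bot.capture("wrist")
p=np.array(bot.get_obs()["tool_pos"])
for k in(c,s): print(proj(k,[p-[0,0,19],p,p+[0,0,47],p+[0,0,150]]).round(0).tolist())
R,t=np.array(w["R"]),np.array(w["t"]);print("wristcam",-R.T@t-p,R.round(2),w["K"][0])
a=cv2.resize(s["color"][0:200,0:140],(420,600),interpolation=2);b=cv2.resize(w["color"],(380,285),interpolation=2)
d=cv2.resize(c["color"][270:420,0:200],(380,285),interpolation=2)
m=np.zeros((600,800,3),np.uint8);m[:,:420]=a;m[:285,420:]=b;m[300:585,420:]=d
cv2.imwrite("pics/m.png",m[:,:,::-1])
```

```text
[[109.0, 325.0], [106.0, 325.0], [98.0, 327.0], [77.0, 331.0]]
[[25.0, 151.0], [23.0, 143.0], [19.0, 122.0], [11.0, 73.0]]
wristcam [-70.16776349  25.45701766 138.95913533] [[ 0.35  0.94  0.  ]
 [ 0.9  -0.33  0.28]
 [ 0.26 -0.1  -0.96]] [336.83365792   0.         279.74376479]
```

View pics/m.png

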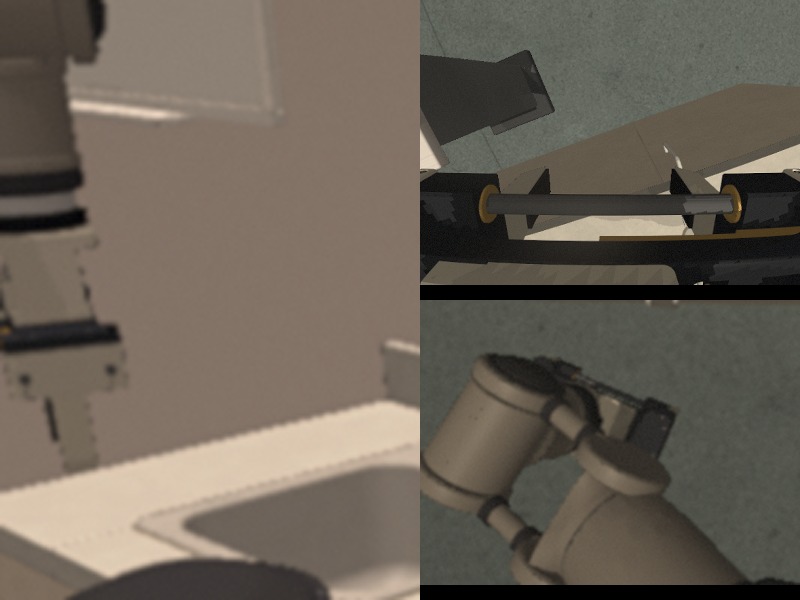

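The fingers hang below a wide body with carriages, so I need to know how much the body overhangs them. I'll close to 40 mm and compare.

```bash
cp pics/m.png /tmp; python3 -c "
from h import *
cv2.imwrite('/tmp/w0.png',bot.capture('wrist')['color'][210:420,:,::-1])"
echo '[40, 0, 0, 0, 0, 40, 0, 0, 0, 0, 40, 0, 0, 0, 0, 40, 0, 0, 0, 0]' > path.dat && python3 shift.py path.dat
python3 -c "
from h import *
a=cv2.imread('/tmp/w0.png');b=bot.capture('wrist')['color'][210:420,:,::-1]
s=bot.capture('scene')['color'][60:170,0:60,::-1]
m=np.zeros((600,800,3),np.uint8);m[:210,:560]=a;m[215:425,:560]=b;m[:440,560:]=cv2.resize(s,(240,440),interpolation=2)
cv2.imwrite('pics/m2.png',np.clip(m*1.8,0,255).astype(np.uint8))"
```

```text
time: 0.9
tool_pos: [182.4, 492.3, 245.5]
tcp_rot: [3.142, 0.0, 2.787]
contact_force: [0.2, -0.1, -0.3]
grip_width: 56.7
finger_force: 0.0
```

View pics/m2.png

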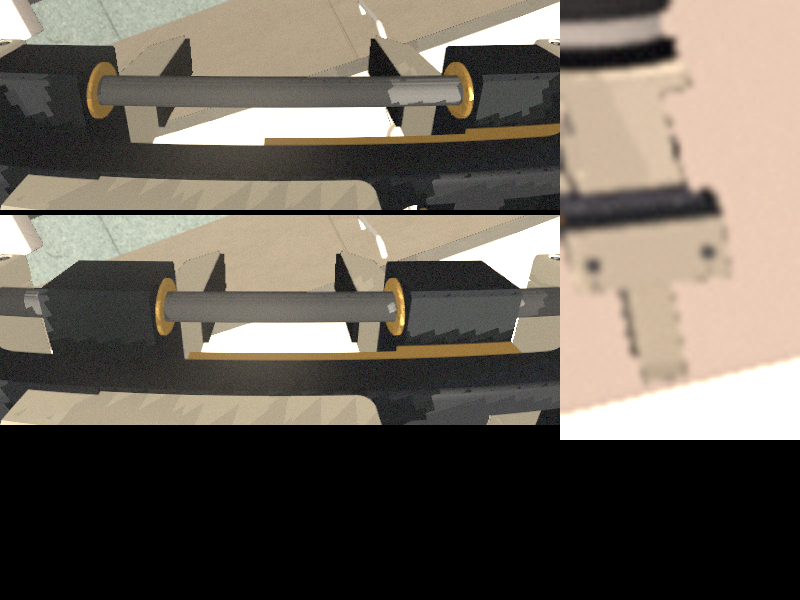

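The body overhangs the fingers by about 27 mm in front, starting 66 mm above the tips. With a vertical tool it would touch the flask above 90 mm, so the tool has to lean back. The rows can't command a tilt, so I'll check in free air what the arm does at the edge of its reach.

Careful with the scale: shifts go in units of 50 mm and turns go in units of 0.05 rad. That gives: 270 mm is 5.4, 240 mm is 4.8.

```bash
echo '[40, 0, 1.2, 0, 0, 40, 0, 2.4, 0, 0, 40, 0, 3.6, 0, 0, 40, 0, 4.8, 0, 0, 40, 0, 5.4, 0, 0]' > path.dat && python3 shift.py path.dat; echo '[40, 0, 0.8, 0, 0, 40, 0, 0.8, 0, 0]' > path.dat && python3 shift.py path.dat;python3 -c "
from h import *
print(bot.get_obs()['joint_positions'])"
```

```text
time: 1.62
tool_pos: [276.7, 747.0, 244.2]
tcp_rot: [-3.141, -0.0, 2.787]
contact_force: [0.7, 0.3, 0.1]
grip_width: 40.1
finger_force: 0.0
time: 1.88
tool_pos: [288.5, 778.7, 240.8]
tcp_rot: [-3.141, -0.0, 2.787]
contact_force: [14.5, 31.0, 18.5]
grip_width: 40.1
finger_force: 0.0
[ 1.12373236e+00  1.13691712e+00  3.56638980e-02  3.92868509e-04
  1.97013335e+00 -9.19398096e-02]
```

The tool stays vertical when overreaching, but j3 touched its stop, so I'll back off. I'll also write a helper that works out shifts.

```bash
cat >> h.py <<'E'
from scipy.spatial.transform import Rotation as Ro
def st():
    o=bot.get_obs();r=Ro.from_euler('xyz',o['tcp_rot']);return o,np.array(o['tool_pos']),r
def to(x,y,z,a=None):
    # shift in tool axes to put TCP at x,y,z; a: wanted world azimuth of tool x -> turn about tool z
    o,p,r=st();d=r.inv().apply(np.array([x,y,z])-p);M=r.as_matrix()
    t=0
    if a is not None:
        xw=np.array([np.cos(a),np.sin(a),0]);v=M.T@xw;t=np.arctan2(v[1],v[0])
    print('t%.2f'%o['time'],'pos',p.round(1),'toolz',M[:,2].round(3),'toolx',M[:,0].round(3),'q',np.round(o['joint_positions'],3),'F',np.round(o['contact_force'],1),'w%.1f'%o['grip_width'])
    print('shift',d.round(1),'turn %.3f'%t)
E
echo '[40, 0, -1.2, 0, 0, 40, 0, -2.4, 0, 0, 40, 0, -3.6, 0, 0, 40, 0, -4.8, 0, 0, 40, 0, -6.2, 0, 0]' > path.dat && python3 shift.py path.dat>/dev/null; python3 -c "
from h import *
to(440,-190,245)"
```

```text
t2.50 pos [206.5 557.2 243.6] toolz [ 0.002  0.004 -1.   ] toolx [-0.938  0.347 -0.   ] q [ 1.087  0.469  1.331  0.     1.338 -0.13 ] F [ 0.2 -0.1  0.9] w39.5
shift [-478.4 -619.5   -3.9] turn 0.000
```

Scaled: -47 mm is -0.94, -235 mm is -4.7, 0.9 rad is 18.

```bash
echo '[40, -0.94, -0.74, 0, 3.6, 40, -1.88, -1.48, 0, 7.2, 40, -2.82, -2.22, 0, 10.8, 40, -3.76, -2.96, 0, 14.4, 40, -4.7, -3.7, 0, 18]' > path.dat && python3 shift.py path.dat>/dev/null; python3 -c "
from h import *
to(450,-100,260,-1.57)"
```

```text
t3.12 pos [364.3 302.6 243.2] toolz [ 0.002  0.004 -1.   ] toolx [-0.305  0.952  0.003] q [0.53  0.248 1.665 0.002 1.225 0.218] F [ 0.5 -0.4 -1. ] w40.1
shift [-409.5  -41.3  -18.2] turn -2.832
```

Scaled: -18 mm is -0.36, -3 mm is -0.06, 0.9 rad is 18.

```bash
echo '[40, -1.16, -0.12, -0.06, 3.6, 40, -2.32, -0.24, -0.12, 7.2, 40, -3.48, -0.36, -0.18, 10.8, 40, -4.64, -0.48, -0.24, 14.4, 40, -5.8, -0.6, -0.3, 18]' > path.dat && python3 shift.py path.dat>/dev/null; echo '[40, 0, 0, 0, 3.6, 40, 0, 0, 0, 7.2, 40, 0, 0, 0, 10.8, 40, 0, 0, 0, 14.4, 40, 0, 0, 0, 18]' > path.dat && python3 shift.py path.dat >/dev/null; python3 -c "
from h import *
to(450,-100,260,-1.57)"
```

```text
t4.38 pos [425.1  19.1 257.2] toolz [ 0.002  0.003 -1.   ] toolx [0.997 0.081 0.002] q [-0.138  0.147  1.754  0.004  1.239  1.351] F [-0.5 -0.8  1. ] w40.0
shift [ 15.2 120.8  -3.2] turn 1.651
```

```bash
echo '[40, 0, 0, 0, 3.6, 40, 0, 0, 0, 7.2, 40, 0, 0, 0, 10.8, 40, 0, 0, 0, 14.4, 40, 0, 0, 0, 18]' > path.dat && python3 shift.py path.dat >/dev/null; echo '[40, 0, 0, 0, 3.6, 40, 0, 0, 0, 7.2, 40, 0, 0, 0, 10.8, 40, 0, 0, 0, 14.4, 40, 0, 0, 0, 16]' > path.dat && python3 shift.py path.dat >/dev/null; python3 -c "
from h import *
to(450,-100,260,-1.57)";  echo '[40, 0, 0, 0, 1.2, 40, 0, 0, 0, 2.4, 40, 0, 0, 0, 2.4]' > path.dat && python3 shift.py path.dat ; python3 -c "
from h import *
to(450,-100,260,-1.57)"
```

```text
t5.62 pos [425.1  19.2 257.2] toolz [ 0.002  0.003 -1.   ] toolx [-0.046 -0.999 -0.004] q [-0.138  0.147  1.754  0.004  1.239  3.048] F [0.6 0.9 0.3] w40.1
shift [117.9 -30.4  -3.2] turn -0.047
time: 6.0
tool_pos: [422.8, 6.6, 256.9]
tcp_rot: [-3.14, 0.019, -1.72]
contact_force: [0.1, -0.1, -0.4]
grip_width: 40.1
finger_force: 0.0
t6.00 pos [422.8   6.6 256.9] toolz [ 0.004  0.018 -1.   ] toolx [-0.149 -0.989 -0.019] q [-0.18   0.141  1.763  0.02   1.237  3.105] F [ 0.1 -0.1 -0.4] w40.1
shift [101.3 -42.7  -5. ] turn -0.150
```

The tilt mechanism works: with j6 at its limit the tool leans the right way. I'll check that the lean persists and builds up.

```bash
echo '[40, 0, 0, 0, 0, 40, 0, 0, 0, 0]' > path.dat && python3 shift.py path.dat>/dev/null; python3 -c "
from h import *
to(425,19,257,-1.57)"; echo '[40, -0.4, 0, 0, 0, 40, -0.8, 0, 0, 0, 40, -0.8, 0, 0, 0]' > path.dat && python3 shift.py path.dat>/dev/null; python3 -c "
from h import *
to(425,19,257,-1.57)"; echo '[40, 0, 0, 0, -2, 40, 0, 0, 0, -2]' > path.dat && python3 shift.py path.dat>/dev/null; python3 -c "
from h import *
to(425,19,257,-1.57)"
```

```text
t6.25 pos [422.9   7.3 256.8] toolz [ 0.004  0.018 -1.   ] toolx [-0.147 -0.989 -0.019] q [-0.178  0.141  1.763  0.02   1.237  3.105] F [ 0.1  0.1 -0.9] w40.0
shift [-11.8  -0.3   0. ] turn -0.148
t6.62 pos [425.7  27.9 256.4] toolz [ 0.008  0.043 -0.999] toolx [-0.124 -0.991 -0.043] q [-0.146  0.145  1.76   0.046  1.235  3.105] F [-0.5  0.4  0.4] w40.0
shift [ 8.9 -0.4 -1. ] turn -0.125
t6.88 pos [425.7  27.2 256.4] toolz [ 0.008  0.042 -0.999] toolx [-0.026 -0.999 -0.042] q [-0.147  0.145  1.76   0.046  1.235  3.006] F [-0.7  1.   1. ] w40.0
shift [ 8.2  0.5 -0.9] turn -0.027
```

The reached pose becomes the new command, so the tilt adds up. I'll build more of it.

Scaled: -200 mm is -4, -150 mm is -3, 0.9 rad is 18.

```bash
echo '[40, -1, 0, 0, 3.6, 40, -2, 0, 0, 7.2, 40, -3, 0, 0, 10.8, 40, -4, 0, 0, 14.4, 40, -5, 0, 0, 18]' > path.dat && python3 shift.py path.dat; python3 -c "
from h import *
to(425,19,257,-1.57)"
```

```text
time: 7.5
tool_pos: [354.0, 0.3, 201.5]
tcp_rot: [3.123, 0.262, -2.147]
contact_force: [-0.4, -1.1, 0.8]
grip_width: 40.0
finger_force: 0.0
t7.50 pos [3.540e+02 3.000e-01 2.015e+02] toolz [ 0.126  0.227 -0.966] toolx [-0.527 -0.81  -0.259] q [-0.449  0.03   2.092  0.308  1.026  3.105] F [-0.4 -1.1  0.8] w40.0
shift [-66.9 -48.6 -40.5] turn -0.590
```

Scaled: -15 mm is -0.3, -135 mm is -2.7, -0.3 rad is -6.

```bash
echo '[40, -0.9, -0.3, -0.48, -3, 40, -1.8, -0.6, -0.96, -6, 40, -2.7, -0.9, -1.4, -6]' > path.dat && python3 shift.py path.dat>/dev/null; python3 -c "
from h import *
to(440,230,280,-1.57)"
```

```text
t7.88 pos [452.3  60.5 301.2] toolz [ 0.128  0.24  -0.962] toolx [-0.234 -0.936 -0.265] q [-0.213  0.099  1.717  0.279  1.259  3.106] F [-0.8 -0.5  0.3] w39.8
shift [-150.1   57.2   59.6] turn -0.271
```

```bash
echo '[40, -0.9, 0.34, 0.36, 0, 40, -1.8, 0.68, 0.72, 0, 40, -2.7, 1.02, 1.08, 0, 40, -3.6, 1.36, 1.44, 0, 40, -3.6, 1.36, 1.44, 0]' > path.dat && python3 shift.py path.dat>/dev/null; python3 -c "
from h import *
to(440,230,280,-1.57)"
```

```text
t8.50 pos [428.1 156.1 231.9] toolz [ 0.142  0.317 -0.938] toolx [-0.173 -0.925 -0.339] q [-0.039  0.129  1.909  0.392  1.004  3.105] F [-0.5  0.2 -0.3] w40.3
shift [-86.7   0.3 -20. ] turn -0.224
```

Scaled: -250 mm is -5, -200 mm is -4.

```bash
echo '[40, -1, 0, -0.5, 0, 40, -2, 0, -1, 0, 40, -3, 0, -1.5, 0, 40, -4, 0, -2, 0, 40, -5, 0, -2, 0]' > path.dat && python3 shift.py path.dat>/dev/null; python3 -c "
from h import *
to(440,230,280,-1.57)"
```

```text
t9.12 pos [440.3 179.  312. ] toolz [ 0.153  0.385 -0.91 ] toolx [-0.102 -0.91  -0.402] q [-0.032  0.074  1.758  0.433  1.19   3.105] F [0.2 0.1 0.3] w40.1
shift [-33.6  11.3  48.8] turn -0.169
```

Careful with the scale: shifts go in units of 50 mm and turns go in units of 0.05 rad. That gives: -0.6 rad is -12.

```bash
echo '[40, 0, 0, 0, -3.6, 40, 0, 0, 0, -7.2, 40, 0, 0, 0, -10.8, 40, 0, 0, 0, -12]' > path.dat && python3 shift.py path.dat>/dev/null; python3 -c "
from h import *
to(360,350,310,-1.57)"
```

```text
t9.62 pos [439.8 179.1 311. ] toolz [ 0.151  0.385 -0.911] toolx [ 0.473 -0.837 -0.275] q [-0.032  0.076  1.76   0.433  1.189  2.502] F [-0.2 -0.7 -0.2] w40.1
shift [-180.5    3.    54.6] turn 0.435
```

Scaled: -180 mm is -3.6, -116 mm is -2.32.

```bash
echo '[40, -1.16, 0.02, 0.36, 0, 40, -2.32, 0.04, 0.72, 0, 40, -3.6, 0.06, 1.1, 0, 40, -3.6, 0.06, 1.1, 0]' > path.dat && python3 shift.py path.dat>/dev/null; python3 -c "
from h import *
to(360,350,310,-1.57)"; echo '[40, -0.8, 0, 0, 3.6, 40, -1.6, 0, 0, 7.2, 40, -2.4, 0, 0, 10.8, 40, -3.2, 0, 0, 14.4]' > path.dat && python3 shift.py path.dat>/dev/null; python3 -c "
from h import *
to(360,350,310,-1.57)"
```

```text
t10.12 pos [357.9 353.2 309.7] toolz [ 0.148  0.386 -0.91 ] toolx [ 0.477 -0.835 -0.276] q [0.453 0.064 1.776 0.34  1.008 2.982] F [ 0.4 -0.1 -0.4] w40.1
shift [ 3.6 -0.7 -1.2] turn 0.439
t10.62 pos [337. 350. 253.] toolz [ 0.146  0.543 -0.827] toolx [ 0.006 -0.836 -0.548] q [0.348 0.064 2.022 0.688 0.812 3.104] F [-0.2  1.   0.5] w40.4
shift [-31.1 -29.9 -43.8] turn -0.090
```

```bash
echo '[40, -0.4, 0, -0.6, 3, 40, -0.8, 0, -1.2, 6, 40, -1.2, 0, -1.8, 8]' > path.dat && python3 shift.py path.dat>/dev/null; python3 -c "
from h import *
to(440,150,320,-1.57)"
```

```text
t11.00 pos [332.7 285.  259.7] toolz [ 0.162  0.624 -0.765] toolx [-0.311 -0.703 -0.64 ] q [ 0.076 -0.013  2.142  0.848  0.949  3.104] F [-0.4 -0.  -0.2] w40.1
shift [  23.  -141.7 -112.8] turn -0.453
```

```bash
cat >> h.py <<'E'
def geo(g=36,fl=None,gap=0,zc=28,hy=(-.988,.15)):
    o,p,r=st();M=r.as_matrix();z=M[:,2]
    y=np.array([*hy,0]);y[2]=-(y@z)/z[2];y/=np.linalg.norm(y);x=np.cross(y,z)
    turn=np.arctan2(M[:,1]@x,M[:,0]@x)
    c=19*z-9.5*x; n=np.array([y[1],-y[0]]);n/=np.linalg.norm(n)
    off=c[:2]+n*np.sqrt(900-g*g/4)
    print('turn %.3f'%turn,'y',y.round(3),'contact z',round(c[2],1),'axis-TCP',off.round(1),'low',(c+19*x)[2].round(1))
    if fl is not None:
        t=np.array([*(np.array(fl)-off-n*gap),zc-c[2]]);d=r.inv().apply(t-p)
        print('TCP->',t.round(1),'shift now',d.round(1))
    return x,y,z,off
E
python3 -c "
from h import *
geo(36,(464,-108),60,28); to(450,-190,260)
c=bot.capture('top');
for u,v,z in((422,255,40),(302,250,36),(326,250,36),(302,272,36),(326,272,36)):print(onz(c,u,v,z).round(0))"
```

```text
turn -0.260 y [-0.985  0.15  -0.087] contact z -8.5 axis-TCP [ 7.3 42.9] low -20.6
TCP-> [ 447.7 -210.2   36.5] shift now [ 455.2 -294.6 -119.5]
t11.00 pos [332.7 285.  259.7] toolz [ 0.162  0.624 -0.765] toolx [-0.311 -0.703 -0.64 ] q [ 0.076 -0.013  2.142  0.848  0.949  3.104] F [-0.4 -0.  -0.2] w40.1
shift [ 297.3 -272.  -277.4] turn 0.000
[ 381. -357.   40.]
[394.   2.  36.]
[394. -70.  36.]
[328.   2.  36.]
[329. -70.  36.]
```

Scaled: 37 mm is 0.74, -34 mm is -0.68, -0.2 rad is -4.

```bash
echo '[36, 0.74, -0.68, -0.7, -2, 36, 1.48, -1.36, -1.38, -4, 36, 2.22, -2.04, -2.08, -4, 36, 2.98, -2.72, -2.78, -4, 36, 3.72, -3.4, -3.46, -4]' > path.dat && python3 shift.py path.dat>/dev/null; python3 -c "
from h import *
geo(36,(464,-108),60,34,(-.98,.19)); to(445,-215,260)"
```

```text
turn -0.002 y [-0.98   0.19  -0.052] contact z -8.4 axis-TCP [ 8.7 42.6] low -20.6
TCP-> [ 443.9 -209.5   42.4] shift now [284.4 -62.7  49.7]
t11.68 pos [407.1 -12.8 259.8] toolz [ 0.161  0.623 -0.765] toolx [-0.115 -0.758 -0.642] q [-0.694  0.195  1.901  0.629  1.424  2.404] F [0.4 0.7 1.1] w36.2
shift [ 148.8  -75.8 -120.1] turn 0.000
```

```bash
echo '[36, 0.8, -0.4, -0.64, 0, 36, 1.6, -0.8, -1.28, 0, 36, 2.4, -1.2, -1.92, 0, 36, 2.98, -1.52, -2.4, 0]' > path.dat && python3 shift.py path.dat>/dev/null; python3 -c "
from h import *
geo(36,(464,-108),50,34,(-.98,.19))
to(445,-215,260)"
```

```text
turn -0.002 y [-0.98   0.19  -0.051] contact z -8.4 axis-TCP [ 8.7 42.6] low -20.6
TCP-> [ 445.8 -199.7   42.4] shift now [127.3  13.1 175.5]
t12.18 pos [ 445.1 -215.1  259.1] toolz [ 0.161  0.623 -0.765] toolx [-0.116 -0.758 -0.642] q [-0.927  0.463  1.498  0.529  1.651  2.304] F [ 0.  -0.6  0.4] w35.8
shift [-0.6  0.1 -0.6] turn 0.000
```

```bash
echo '[36, 0.64, 0.06, 0.88, 0, 36, 1.28, 0.12, 1.76, 0, 36, 1.92, 0.2, 2.64, 0, 36, 2.54, 0.26, 3.5, 0, 36, 2.54, 0.26, 3.5, 0]' > path.dat && python3 shift.py path.dat; python3 -c "
from h import *
geo(36,(464,-108),0,34,(-.98,.19))
for n in('scene','wrist'):cv2.imwrite(f'/tmp/{n}.png',bot.capture(n)['color'][:,:,::-1])
m=np.hstack([cv2.resize(cv2.imread('/tmp/scene.png')[130:330,140:440],(480,320),interpolation=2),cv2.resize(cv2.imread('/tmp/wrist.png'),(320,240))[:240].repeat(1,0) if 0 else cv2.copyMakeBorder(cv2.resize(cv2.imread('/tmp/wrist.png'),(320,240)),0,80,0,0,0)])
cv2.imwrite('pics/m3.png',m)"
```

```text
time: 12.8
tool_pos: [444.3, -195.4, 41.1]
tcp_rot: [-3.084, 0.702, -1.725]
contact_force: [-0.2, -0.2, 0.3]
grip_width: 36.0
finger_force: 0.0
turn -0.000 y [-0.981  0.19  -0.044] contact z -8.3 axis-TCP [ 8.6 42.7] low -20.6
TCP-> [ 455.4 -150.7   42.3] shift now [-35.8  -2.4  28.8]
```

View pics/m3.png

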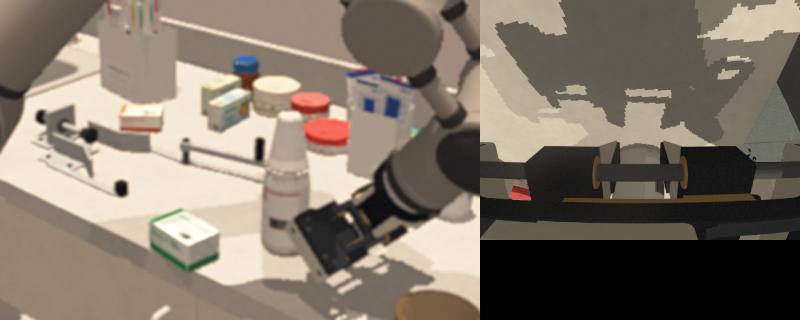

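The picture shows the gripper leaning back behind the flask with its body well clear, and the flask centred between the fingers (wrist view, about col 640). I'll work out the push direction in tool axes.

```bash
python3 -c "
from h import *
o,p,r=st()
x,y,z,off=geo(36,(464,-108),2,33,(-.98,.19))
print('10mm along push',r.inv().apply([.066*10,9.98,0]).round(2),'x',r.inv().apply([10,0,0]).round(2),'z',r.inv().apply([0,0,10]).round(2))"
```

```text
turn -0.000 y [-0.98   0.19  -0.051] contact z -8.4 axis-TCP [ 8.7 42.6] low -20.6
TCP-> [ 454.9 -152.6   41.4] shift now [-32.9   0.1  31.8]
10mm along push [-7.64  1.25  6.33] x [-1.14 -9.8   1.61] z [-6.42 -0.51 -7.65]
```

Scaled: -31 mm is -0.62, 30 mm is 0.6.

```bash
echo '[36, -0.16, 0, 0.16, 0, 36, -0.32, 0, 0.32, 0, 36, -0.48, 0, 0.48, 0, 36, -0.58, 0, 0.56, 0, 36, -0.62, 0, 0.6, 0]' > path.dat && python3 shift.py path.dat | grep -E "pos|force"; echo '[36, -0.04, 0.006, 0.032, 0, 36, -0.1, 0.016, 0.08, 0, 36, -0.18, 0.028, 0.148, 0, 36, -0.28, 0.044, 0.23, 0, 36, -0.38, 0.06, 0.314, 0]' > path.dat && python3 shift.py path.dat|grep -E "pos|force"; python3 -c "
from h import *
geo(36,(464,-108),0,33,(-.98,.19))
c=bot.capture('scene');cv2.imwrite('/tmp/s2.png',c['color'][:,:,::-1])
c=bot.capture('top');cv2.imwrite('/tmp/t2.png',c['color'][:,:,::-1])"
```

```text
tool_pos: [454.3, -153.9, 40.9]
contact_force: [0.9, -1.2, 0.0]
finger_force: 0.0
tool_pos: [456.0, -129.3, 40.8]
contact_force: [-0.7, -2.4, 1.0]
finger_force: 1.6
turn 0.000 y [-0.98  0.19 -0.05] contact z -8.4 axis-TCP [ 8.7 42.6] low -20.6
TCP-> [ 455.3 -150.6   41.4] shift now [ 15.8  -3.4 -13.9]
```

```bash
for i in 1; do echo '[36, -0.138, 0.02, 0.114, 0, 36, -0.276, 0.04, 0.228, 0, 36, -0.414, 0.06, 0.342, 0, 36, -0.552, 0.08, 0.456, 0, 36, -0.69, 0.1, 0.57, 0]' > path.dat && python3 shift.py path.dat | grep -E "pos|force"; done; echo '[36, -0.138, 0.02, 0.114, 0, 36, -0.276, 0.04, 0.228, 0, 36, -0.414, 0.06, 0.342, 0, 36, -0.552, 0.08, 0.456, 0, 36, -0.69, 0.1, 0.57, 0]' > path.dat && python3 shift.py path.dat | grep -E "pos|force"; python3 -c "
from h import *
x,y,z,off=geo(36,(464,-108),0,33,(-.98,.19)); o,p,r=st(); print('flask est',p[:2]+off)
s=bot.capture('scene')['color'][130:330,130:430,::-1];t=bot.capture('top')['color'][150:290,160:400,::-1]
cv2.imwrite('pics/m4.png',np.hstack([cv2.resize(s,(450,300),interpolation=2),cv2.copyMakeBorder(cv2.resize(t,(350,204),interpolation=2),0,96,0,0,0)]))"
```

```text
tool_pos: [459.5, -84.0, 40.8]
contact_force: [-0.5, -4.6, 1.1]
finger_force: 1.7
tool_pos: [463.1, -39.2, 40.9]
contact_force: [-0.7, -3.3, -0.1]
finger_force: 1.7
turn 0.000 y [-0.981  0.19  -0.05 ] contact z -8.4 axis-TCP [ 8.7 42.6] low -20.6
TCP-> [ 455.3 -150.6   41.4] shift now [ 85.  -13.5 -71.1]
flask est [471.82887173   3.36809956]
```

View pics/m4.png

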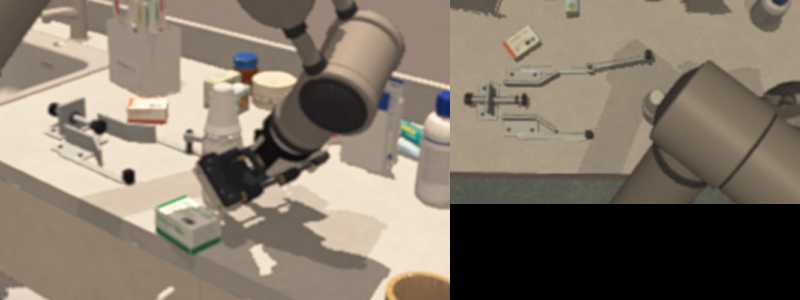

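The flask is upright and cradled, with its cap tip at about pixel (278.7,188.7) in the full scene image. I'll check its position against that and keep pushing.

```bash
python3 -c "
from h import *
s=bot.capture('scene');print(onz(s,278.7,189,180))"; echo '[36, -0.138, 0.02, 0.114, 0, 36, -0.276, 0.04, 0.228, 0, 36, -0.414, 0.06, 0.342, 0, 36, -0.552, 0.08, 0.456, 0, 36, -0.69, 0.1, 0.57, 0]' > path.dat && python3 shift.py path.dat | grep -E "pos|force"; echo '[36, -0.138, 0.02, 0.114, 0, 36, -0.276, 0.04, 0.228, 0, 36, -0.414, 0.06, 0.342, 0, 36, -0.552, 0.08, 0.456, 0, 36, -0.69, 0.1, 0.57, 0]' > path.dat && python3 shift.py path.dat | grep -E "pos|force"; python3 -c "
from h import *
x,y,z,off=geo(36,(488,195),0,33,(-.98,.19)); o,p,r=st(); print('flask est',p[:2]+off, o['contact_force'])
s=bot.capture('scene');c=bot.capture('top');q=[*(p[:2]+off),180]
print(proj(s,q),proj(c,q))
cv2.imwrite('/tmp/s.png',s['color'][:,:,::-1]);cv2.imwrite('/tmp/t.png',c['color'][:,:,::-1])
s=s['color'][130:290,130:370,::-1];t=c['color'][180:260,170:350,::-1]
cv2.imwrite('pics/m5.png',np.vstack([cv2.resize(s,(480,320),interpolation=2),cv2.resize(t,(480,213),interpolation=2)]))"
```

```text
[462.80951658  -4.33428901 180.        ]
tool_pos: [466.7, 5.7, 41.0]
contact_force: [-0.1, -2.8, 1.1]
finger_force: 1.7
tool_pos: [470.3, 50.5, 41.1]
contact_force: [-0.1, -3.3, 0.9]
finger_force: 1.7
turn 0.000 y [-0.981  0.19  -0.05 ] contact z -8.4 axis-TCP [ 8.7 42.6] low -20.6
TCP-> [479.3 152.4  41.4] shift now [-78.5  10.5  64.7]
flask est [478.99744549  93.13245649] [-0.07215164 -3.2599424   0.94454655]
[[248.76821126 176.47285645]] [[270.35616958 213.22700534]]
```

View pics/m5.png

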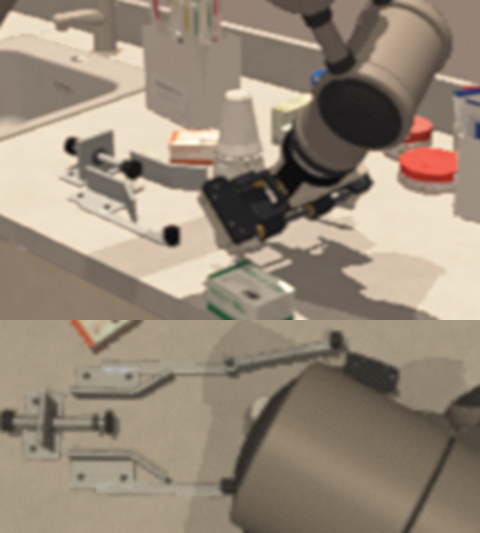

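The cap tip at scene (248,177) matches the prediction of (248.8,176.5), so the flask sits where I expected, in the cradle. Now on to the mouth.

```bash
echo '[36, -0.14, 0.02, 0.116, 0, 36, -0.28, 0.04, 0.232, 0, 36, -0.42, 0.06, 0.348, 0, 36, -0.56, 0.08, 0.464, 0, 36, -0.7, 0.1, 0.58, 0]' > path.dat && python3 shift.py path.dat | grep -E "pos|force"; echo '[36, -0.14, 0.02, 0.116, 0, 36, -0.28, 0.04, 0.232, 0, 36, -0.42, 0.06, 0.348, 0, 36, -0.56, 0.08, 0.46, 0, 36, -0.68, 0.096, 0.56, 0]' > path.dat && python3 shift.py path.dat | grep -E "pos|force"; python3 -c "
from h import *
x,y,z,off=geo(36,(488,240),0,33,(-.98,.19)); o,p,r=st(); print('flask est',p[:2]+off, o['contact_force'])
print('y10',r.inv().apply([0,10,0]).round(2))
s=bot.capture('scene');c=bot.capture('top');q=[*(p[:2]+off),180]
print(proj(s,q),proj(c,q))
s=s['color'][140:260,150:310,::-1];t=c['color'][185:255,165:275,::-1]
cv2.imwrite('pics/m6.png',np.hstack([cv2.resize(s,(400,300),interpolation=2),cv2.copyMakeBorder(cv2.resize(t,(400,255),interpolation=2),0,45,0,0,0)]))"
```

```text
tool_pos: [474.0, 96.2, 41.1]
contact_force: [0.1, -3.2, 0.9]
finger_force: 1.8
tool_pos: [477.6, 140.3, 41.3]
contact_force: [-1.2, -2.9, 1.1]
finger_force: 1.8
turn 0.001 y [-0.981  0.19  -0.05 ] contact z -8.4 axis-TCP [ 8.7 42.6] low -20.6
TCP-> [479.3 197.4  41.4] shift now [-43.6   9.1  35.8]
flask est [486.30083395 182.91350594] [-1.17985472 -2.88957594  1.14225809]
y10 [-7.58  1.9   6.24]
[[221.87985992 166.99308706]] [[237.44588055 210.28869823]]
```

View pics/m6.png

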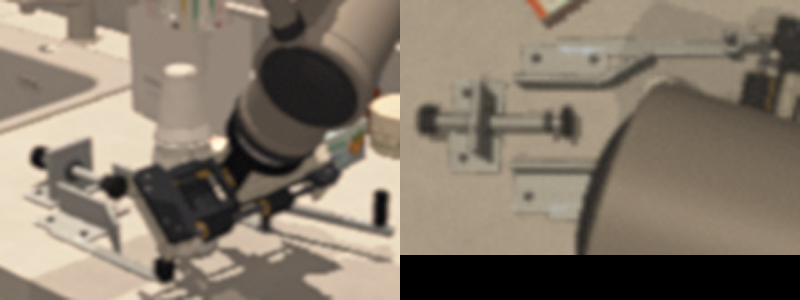

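The scene view shows the flask upright at the bay mouth, with the pad at about (116,186) ahead of it and the knob still in place. I'll go slower now and rely on force.

Scaled: -23 mm is -0.46, 19 mm is 0.38.

```bash
echo '[36, -0.092, 0.018, 0.076, 0, 36, -0.184, 0.036, 0.152, 0, 36, -0.276, 0.054, 0.228, 0, 36, -0.368, 0.072, 0.304, 0, 36, -0.46, 0.09, 0.38, 0]' > path.dat && python3 shift.py path.dat | grep -E "pos|force"; echo '[36, -0.046, 0.01, 0.038, 0, 36, -0.092, 0.02, 0.076, 0, 36, -0.138, 0.03, 0.114, 0, 36, -0.184, 0.04, 0.152, 0, 36, -0.23, 0.05, 0.19, 0]' > path.dat && python3 shift.py path.dat | grep -E "pos|force"; python3 -c "
from h import *
x,y,z,off=geo(36,(488,240),0,33,(-.98,.19)); o,p,r=st(); print('flask est',p[:2]+off)"
```

```text
tool_pos: [478.9, 170.2, 41.3]
contact_force: [0.3, -3.0, 1.3]
finger_force: 1.8
tool_pos: [479.3, 185.1, 41.3]
contact_force: [0.9, -3.8, 1.3]
finger_force: 1.8
turn 0.000 y [-0.981  0.19  -0.05 ] contact z -8.4 axis-TCP [ 8.7 42.6] low -20.6
TCP-> [479.3 197.4  41.4] shift now [-9.4  2.3  7.6]
flask est [487.95333382 227.68941955]
```

```bash
cat > f.py <<'E'
from h import *
F=[]
for i in range(5):
    F.append(bot.get_obs()['contact_force']);bot.capture('scene')
o,p,r=st();print('t%.1f y_axis %.1f x %.1f z %.1f'%(o['time'],p[1]+42.6,p[0]+8.7,p[2]),'F',np.mean(F,0).round(2),'sd %.2f'%np.std(np.array(F)[:,1]))
E
S='t'; python3 f.py
echo '[36, -0.016, 0.004, 0.012, 0, 36, -0.03, 0.008, 0.024, 0, 36, -0.046, 0.012, 0.038, 0, 36, -0.06, 0.016, 0.05, 0]' > path.dat && python3 shift.py path.dat | grep -E "contact"; python3 f.py
echo '[36, -0.016, 0.004, 0.012, 0, 36, -0.03, 0.008, 0.024, 0, 36, -0.046, 0.012, 0.038, 0, 36, -0.06, 0.016, 0.05, 0]' > path.dat && python3 shift.py path.dat | grep -E "contact"; python3 f.py
```

```text
t19.9 y_axis 227.6 x 487.9 z 41.2 F [ 0.4  -2.73  0.43] sd 0.62
contact_force: [0.6, -3.6, 0.8]
t20.6 y_axis 231.5 x 487.9 z 41.2 F [ 0.32 -2.85  0.74] sd 0.62
contact_force: [-0.3, -4.6, 1.2]
t21.4 y_axis 235.6 x 487.8 z 41.2 F [ 0.01 -3.19  0.73] sd 0.82
```

Scaled: -1.5 mm is -0.03, 0.4 mm is 0.008.

```bash
echo '[36, -0.016, 0.004, 0.012, 0, 36, -0.03, 0.008, 0.024, 0, 36, -0.046, 0.012, 0.038, 0]' > path.dat && python3 shift.py path.dat | grep -E "contact"; python3 f.py
echo '[36, -0.016, 0.004, 0.012, 0, 36, -0.03, 0.008, 0.024, 0]' > path.dat && python3 shift.py path.dat | grep -E "contact"; python3 f.py
```

```text
contact_force: [-0.2, -4.0, 0.4]
t22.0 y_axis 238.6 x 487.8 z 41.2 F [-0.06 -3.39  0.41] sd 0.40
contact_force: [-1.0, -2.9, 0.7]
t22.5 y_axis 240.5 x 487.8 z 41.2 F [-0.19 -3.1   0.67] sd 0.49
```

Scaled: -1.5 mm is -0.03, 1.2 mm is 0.024.

```bash
echo '[36, -0.016, 0.004, 0.012, 0, 36, -0.03, 0.008, 0.024, 0]' > path.dat && python3 shift.py path.dat | grep -E "contact"; python3 f.py
```

```text
contact_force: [0.3, -3.2, 1.3]
t23.0 y_axis 242.5 x 487.8 z 41.2 F [ 0.02 -3.04  0.92] sd 0.47
```

Run:
```python
# pad face: dark blob edge along the spindle line in the top view; bay is at x~487.7
from h import *
c=bot.capture('top');g=cv2.cvtColor(c['color'],cv2.COLOR_RGB2GRAY)
for y in range(255,300,3):
    u,v=proj(c,[487.7,y,30])[0];print(y,round(u,1),g[int(round(v)),int(round(u))],end=' | ')
```

```text
255 219.4 95 | 258 218.5 96 | 261 217.5 96 | 264 216.5 96 | 267 215.5 97 | 270 214.6 96 | 273 213.6 95 | 276 212.6 103 | 279 211.6 107 | 282 210.7 92 | 285 209.7 60 | 288 208.7 69 | 291 207.7 108 | 294 206.8 110 | 297 205.8 87 |
```

```bash
python3 - <<'E'
from h import *
c=bot.capture('top');g=cv2.imread('pics/top0.png',0)
for z in(30,):
  ys=np.arange(262,300,1.5)
  P=proj(c,[[484.5,y,z] for y in ys])
  print([(y,int(np.mean([cv2.getRectSubPix(g,(1,1),(float(u),float(v+k)))[0,0] for k in(-1,0,1)]))) for y,(u,v) in zip(ys,P)])
E
echo '[36, -0.016, 0.004, 0.012, 0, 36, -0.03, 0.008, 0.024, 0]' > path.dat && python3 shift.py path.dat | grep -E "contact"; python3 f.py
```

```text
[(np.float64(262.0), 150), (np.float64(263.5), 149), (np.float64(265.0), 149), (np.float64(266.5), 146), (np.float64(268.0), 142), (np.float64(269.5), 131), (np.float64(271.0), 114), (np.float64(272.5), 102), (np.float64(274.0), 92), (np.float64(275.5), 80), (np.float64(277.0), 67), (np.float64(278.5), 57), (np.float64(280.0), 50), (np.float64(281.5), 46), (np.float64(283.0), 46), (np.float64(284.5), 51), (np.float64(286.0), 60), (np.float64(287.5), 72), (np.float64(289.0), 87), (np.float64(290.5), 98), (np.float64(292.0), 98), (np.float64(293.5), 96), (np.float64(295.0), 85), (np.float64(296.5), 75), (np.float64(298.0), 74), (np.float64(299.5), 74)]
contact_force: [-0.0, -3.0, -0.5]
t23.6 y_axis 244.5 x 487.7 z 41.3 F [ 0.18 -3.36  0.43] sd 0.31
```

```bash
echo '[36, -0.008, 0.002, 0.006, 0, 36, -0.016, 0.004, 0.012, 0]' > path.dat && python3 shift.py path.dat | grep -E "contact"; python3 f.py; echo '[36, -0.008, 0.002, 0.006, 0, 36, -0.016, 0.004, 0.012, 0]' > path.dat && python3 shift.py path.dat | grep -E "contact"; python3 f.py
```

```text
contact_force: [-0.2, -2.9, 0.3]
t24.1 y_axis 245.5 x 487.7 z 41.3 F [ 0.37 -3.3   0.32] sd 0.27
contact_force: [0.4, -4.4, 0.7]
t24.6 y_axis 246.5 x 487.7 z 41.4 F [ 0.26 -3.87  0.61] sd 0.51
```

```bash
sed -i 's/range(5)/range(8)/' f.py; echo '[36, -0.008, 0.002, 0.006, 0, 36, -0.016, 0.004, 0.012, 0]' > path.dat && python3 shift.py path.dat | grep -E "contact"; python3 f.py; echo '[36, -0.008, 0.002, 0.006, 0, 36, -0.016, 0.004, 0.012, 0]' > path.dat && python3 shift.py path.dat | grep -E "contact"; python3 f.py
```

```text
contact_force: [0.4, -3.1, 0.1]
t25.2 y_axis 247.5 x 487.7 z 41.4 F [-0.2  -3.16  0.36] sd 0.36
contact_force: [-0.2, -3.2, 0.5]
t25.9 y_axis 248.5 x 487.7 z 41.5 F [-0.08 -3.38  0.75] sd 0.35
```

Scaled: -0.8 mm is -0.016, 0.6 mm is 0.012.

```bash
echo '[36, -0.008, 0.002, 0.006, 0, 36, -0.016, 0.004, 0.012, 0]' > path.dat && python3 shift.py path.dat | grep -E "contact"; python3 f.py; echo '[36, -0.008, 0.002, 0.006, 0, 36, -0.016, 0.004, 0.012, 0]' > path.dat && python3 shift.py path.dat | grep -E "contact"; python3 f.py
```

```text
contact_force: [-0.1, -3.5, 1.5]
t26.5 y_axis 249.5 x 487.7 z 41.5 F [ 0.2  -3.27  1.03] sd 0.49
contact_force: [0.3, -3.7, 2.0]
t27.2 y_axis 250.6 x 487.7 z 41.5 F [-0.07 -3.28  1.06] sd 0.34
```

```bash
echo '[36, -0.012, 0.003, 0.01, 0, 36, -0.022, 0.006, 0.018, 0]' > path.dat && python3 shift.py path.dat | grep -E "contact"; python3 f.py; echo '[36, -0.008, 0.002, 0.006, 0, 36, -0.016, 0.004, 0.012, 0]' > path.dat && python3 shift.py path.dat | grep -E "contact"; python3 f.py
```

```text
contact_force: [-0.3, -5.0, 1.1]
t27.8 y_axis 252.0 x 487.7 z 41.5 F [-0.2  -3.48  0.5 ] sd 0.62
contact_force: [-0.2, -4.2, 0.6]
t28.5 y_axis 253.0 x 487.7 z 41.6 F [ 0.01 -4.08  0.32] sd 0.53
```

Run:
```python
# flask/pad in the scene: cap tip seen as bright blob near prediction
from h import *
s=bot.capture('scene');o,p,r=st();q=p[:2]+[8.7,42.6]
u,v=proj(s,[*q,180])[0];print('pred cap',u,v)
g=cv2.cvtColor(s['color'],cv2.COLOR_RGB2GRAY)
print(g[int(v)-8:int(v)+10:2,int(u)-14:int(u)+15:2])
for y in(275,280,285): print(y,proj(s,[487.7,y,30])[0].round(1))
```

```text
pred cap 201.29984958536733 160.63346890827637
[[126 214 214 205 182 148 118 124 135 135 135 135 134 133 134]
 [118 175 207 220 221 220 207 174 135 135 135 134 134 135 134]
 [147 186 216 221 222 220 221 187 134 134 134 134 134 134 134]
 [208 220 220 219 219 220 222 196 146 138 133 133 134 135 133]
 [197 203 212 219 220 226 228 227 222 214 155 133 134 135 134]
 [203 202 200 202 191 200 204 206 196 193 159 133 134 133 134]
 [203 204 204 201 162 155 161 162 151 143 135 133 133 134 134]
 [202 203 203 200 158 146 149 149 147 143 137 133 135 134 135]
 [202 203 203 198 154 148 151 151 148 145 140 136 137 135 133]]
275 [197.9 215.7]
280 [196.6 215.1]
285 [195.2 214.6]
```

Scaled: -0.8 mm is -0.016, 0.6 mm is 0.012.

```bash
echo '[36, -0.008, 0.002, 0.006, 0, 36, -0.016, 0.004, 0.012, 0]' > path.dat && python3 shift.py path.dat | grep -E "contact"; python3 f.py; python3 f.py
```

```text
contact_force: [0.4, -5.8, -0.1]
t29.2 y_axis 254.0 x 487.7 z 41.6 F [-0.03 -4.84 -0.11] sd 0.46
t29.6 y_axis 254.0 x 487.6 z 41.6 F [ 0.1  -4.55 -0.01] sd 0.35
```

Force is rising 0.6–0.7 N per mm past y≈251.6, so the pad is pressed in about 2.4 mm. I'll retreat straight back and then up.

Scaled: 15 mm is 0.3, -7.6 mm is -0.152.

```bash
echo '[36, 0.03, -0.008, -0.024, 0, 36, 0.12, -0.03, -0.1, 0, 36, 0.3, -0.076, -0.248, 0, 36, 0.6, -0.152, -0.5, 0, 36, 0.84, -0.21, -0.69, 0]' > path.dat && python3 shift.py path.dat | grep -E "pos|contact"; echo '[36, -0.38, -0.03, -0.46, 0, 36, -0.76, -0.06, -0.92, 0, 36, -1.4, -0.1, -1.68, 0, 36, -2.04, -0.16, -2.44, 0, 36, -2.04, -0.16, -2.44, 0]' > path.dat && python3 shift.py path.dat | grep -E "pos|contact"; python3 -c "
from h import *
to(580,0,150,-1.57)
s=bot.capture('scene');c=bot.capture('top');cv2.imwrite('/tmp/s.png',s['color'][:,:,::-1]);cv2.imwrite('/tmp/t.png',c['color'][:,:,::-1])
g=cv2.cvtColor(s['color'],cv2.COLOR_RGB2GRAY)
u,v=proj(s,[487.7,254,180])[0];print(u,v);
a=g[int(v)-4:int(v)+26:3,int(u)-20:int(u)+21:2];print(a)
gk=cv2.cvtColor(c['color'],cv2.COLOR_RGB2GRAY)
u,v=proj(c,[581,21.5,69])[0];print(u,v);print(gk[int(v)-6:int(v)+7,int(u)-7:int(u)+8])"
```

```text
tool_pos: [479.0, 154.9, 41.7]
contact_force: [-0.5, 0.4, 0.1]
tool_pos: [480.4, 155.0, 204.1]
contact_force: [-0.2, -0.4, -0.9]
t30.82 pos [480.4 155.  204.1] toolz [ 0.166  0.622 -0.765] toolx [-0.11  -0.759 -0.641] q [-0.25   0.313  1.925  0.823  1.072  2.588] F [-0.2 -0.4 -0.9] w35.8
shift [ 141.4 -123.9  -38.6] turn -0.246
201.01706963706374 160.54386453421068
[[146 143 148 146 185 214 220 219 220 210 137 112 108  52  35  44  56  58
   44  42  49]
 [197 187 204 210 213 218 217 218 223 229 211 138 111  94  44  34  40  39
   35  28  64]
 [201 202 202 201 200 198 200 199 231 244 242 221 130 112  96  60  51  72
   63  57  72]
 [203 202 199 202 202 202 203 180 160 167 169 158 139 111  95 107 107 108
  109 108 105]
 [175 188 196 201 201 201 197 167 162 166 166 161 154 136 114 107 115 130
  113 105 114]
 [117 120 130 157 186 202 198 164 164 166 166 161 156 151 132 117 132 137
  136 129 129]
 [117 117 118 141 188 202 193 166 165 166 165 163 158 153 142 127 118 119
  130 134 137]
 [147 175 193 198 184 170 148 160 166 165 164 162 158 153 145 134 131 133
  130 124 133]
 [190 171 155 165 18
[... 316 characters left out ...]
6 155]
 [138 138 137 138 137 137 139 140 139 139 143 155 159 157 158]
 [137 137 138 138 138 136 130 129 128 129 136 144 153 158 159]
 [137 139 140 136 137 124  98  81  79  93 117 137 145 153 157]
 [137 140 138 137 130 108  69  49  50  64 101 130 140 146 153]
 [138 140 138 136 130 105  63  49  48  58  88 120 134 141 153]
 [135 134 135 137 129 105  63  49  50  51  78 111 120 136 145]
 [126 123 127 131 126  99  56  40  44  47  69  99 119 135 140]
 [129 131 132 137 127  95  54  40  39  50  64  85 111 131 127]
 [135 138 136 129 119 100  71  51  49  62  72  81  98 117  98]
 [110 107  98  91  88  82  76  70  71  74  76  75  84  85  66]
 [ 81  79  79  79  79  78  78  77  75  70  69  64  63  57  50]]
```

The flask stays put and the knob hasn't moved. For the gate, I'll straddle the knob with the fingers wide and drag it in −x, then push it +y with the fingers closed. First I'll check the clearances behind.

```bash
python3 -c "
from h import *
s=bot.capture('scene')
for n,u,v,z in(('cupbase front',373,243,0),('cup left base',357,232,0),('redlid',345,213,20),('redlid left',330,212,20)):print(n,onz(s,u,v,z).round(0))
to(546,15,150)"; echo '[90, 0.3, -0.3, -0.24, 0, 90, 0.6, -0.6, -0.48, 0, 90, 0.9, -0.9, -0.74, 0, 90, 1.2, -1.2, -0.98, 0, 90, 1.5, -1.5, -1.22, 0]' > path.dat && python3 shift.py path.dat | grep -E "pos|width|contact"; python3 -c "
from h import *
to(546,15,64);to(546,15,120)"
```

```text
cupbase front [ 696. -110.    0.]
cup left base [724. -49.   0.]
redlid [765.  14.  20.]
redlid left [745.  48.  20.]
t30.98 pos [478.4 155.5 200. ] toolz [ 0.159  0.624 -0.765] toolx [-0.115 -0.758 -0.642] q [-0.25   0.319  1.93   0.824  1.07   2.587] F [ 0.4 -0.4  0.5] w35.7
shift [130.9 -90.6 -38.6] turn 0.000
tool_pos: [533.8, 46.0, 201.2]
contact_force: [0.1, 0.7, 0.3]
grip_width: 81.4
t31.60 pos [533.8  46.  201.2] toolz [ 0.157  0.625 -0.765] toolx [-0.116 -0.757 -0.643] q [-0.433  0.435  1.733  0.735  1.234  2.536] F [0.1 0.7 0.3] w81.4
shift [110.2 -11.6  87.5] turn 0.000
t31.60 pos [533.8  46.  201.2] toolz [ 0.157  0.625 -0.765] toolx [-0.116 -0.757 -0.643] q [-0.433  0.435  1.733  0.735  1.234  2.536] F [0.1 0.7 0.3] w81.4
shift [ 74.2 -14.1  44.7] turn 0.000
```

Scaled: 103 mm is 2.06, 87 mm is 1.74.

```bash
echo '[92, 1, -0.36, 0.68, 0, 92, 1.3, -0.36, 1.1, 0, 92, 1.68, -0.36, 1.5, 0, 92, 1.9, -0.36, 1.74, 0, 92, 2.06, -0.36, 1.88, 0]' > path.dat && python3 shift.py path.dat | grep -E "pos|width|contact"; echo '[92, 0, 0, 0, 0]' > path.dat && python3 shift.py path.dat>/dev/null; python3 -c "
from h import *
o,p,r=st();print(p)
H=np.array([559.,143.]);print(o['contact_force'])
# x finger inner-face centre at z=55
M=r.as_matrix();s=(p[2]-55)/-M[2,2]
for sg in(1,-1):
    c=p+M[:,2]*s+sg*M[:,1]*o['grip_width']/2;print(c.round(1))
print('inv x,y,z 10:',[r.inv().apply(10*np.eye(3)[i]).round(2).tolist() for i in range(3)])
for th in(1.75,1.45,1.15,.9,.7,.5):print(th,(H+125*np.array([-np.cos(th),-np.sin(th)])).round(1))"
```

```text
tool_pos: [554.6, 23.9, 64.6]
contact_force: [-0.5, -0.2, 0.8]
grip_width: 91.8
[554.87292688  23.77630298  65.47457443]
[-0.49575524 -0.22603862  0.13853552]
[512.1  41.   52.8]
[602.   23.6  57.2]
inv x,y,z 10: [[-1.15, -9.81, 1.59], [-7.58, 1.9, 6.24], [-6.42, -0.49, -7.65]]
1.75 [581.3  20. ]
1.45 [543.9  18.9]
1.15 [507.9  28.9]
0.9 [481.3  45.1]
0.7 [463.4  62.5]
0.5 [449.3  83.1]
```

Careful with the scale: shifts go in units of 50 mm and turns go in units of 0.05 rad. That gives: 2 mm is 0.04, 101 mm is 2.02.

```bash
echo '[92, 0.094, 0.48, -0.11, 0, 92, 0.188, 0.96, -0.22, 0, 92, 0.16, 1.34, -0.22, 0, 92, 0.12, 1.72, -0.21, 0, 92, 0.04, 2.02, -0.16, 0]' > path.dat && python3 shift.py path.dat | grep -E "pos|contact"; echo '[92, -0.1, 0.28, 0.06, 0, 92, -0.2, 0.5, 0.14, 0, 92, -0.32, 0.7, 0.22, 0, 92, -0.46, 0.88, 0.32, 0, 92, -0.6, 1.05, 0.44, 0]' > path.dat && python3 shift.py path.dat | grep -E "pos|contact"; python3 -c "
from h import *
o,p,r=st();c=bot.capture('top');s=bot.capture('scene');H=np.array([559.,143.])
gc,gs=[cv2.cvtColor(k['color'],cv2.COLOR_RGB2GRAY).astype(int) for k in(c,s)]
for th in np.arange(0.2,1.9,.1):
    q=H-125*np.array([np.cos(th),np.sin(th)])
    v=[]
    for k,g in((c,gc),(s,gs)):
        P=proj(k,[[*q,55],[*q,67]]);v+= [g[int(round(b)),int(round(a))] for a,b in P]
    print('%.1f'%th,v,end=' ')
print(p)"
```

```text
tool_pos: [454.7, 36.2, 66.8]
contact_force: [1.3, -0.7, -0.3]
tool_pos: [409.8, 83.5, 65.7]
contact_force: [1.7, 0.5, 0.4]
0.2 [np.int64(109), np.int64(112), np.int64(102), np.int64(210)] 0.3 [np.int64(107), np.int64(109), np.int64(42), np.int64(222)] 0.4 [np.int64(104), np.int64(104), np.int64(67), np.int64(47)] 0.5 [np.int64(100), np.int64(100), np.int64(67), np.int64(29)] 0.6 [np.int64(96), np.int64(96), np.int64(119), np.int64(34)] 0.7 [np.int64(88), np.int64(85), np.int64(108), np.int64(51)] 0.8 [np.int64(67), np.int64(54), np.int64(196), np.int64(151)] 0.9 [np.int64(44), np.int64(47), np.int64(196), np.int64(74)] 1.0 [np.int64(46), np.int64(49), np.int64(225), np.int64(155)] 1.1 [np.int64(46), np.int64(55), np.int64(225), np.int64(227)] 1.2 [np.int64(137), np.int64(137), np.int64(223), np.int64(225)] 1.3 [np.int64(151), np.int64(151), np.int64(224), np.int64(225)] 1.4 [np.int64(151), np.int64(149), np.int64(225), np.int64(225)] 1.5 [np.int64(149), np.int64(151), np.int64(224), np.int64(223)] 1.6 [np.int64(152), np.int64(151), np.int64(222), np.int64(222)] 1.7 [np.int64(152), np.int64(151), np.int64(221), np.int64(222)] 1.8 [np.int64(151), np.int64(152), np.int64(222), np.int64(223)] [409.83955028  83.48055842  65.66757993]
```

```bash
echo '[92, -0.01, -0.08, 0.012, 0, 92, 0.3, -0.16, -0.24, 0, 92, 0.63, -0.218, -0.514, 0, 10, 0.564, -0.768, -0.426, 0, 10, 0.564, -0.768, -0.426, 0]' > path.dat && python3 shift.py path.dat | grep -E "pos|contact"; echo '[10, 0, 0, 0, 0, 10, 0, 0, 0, 0, 10, 0, 0, 0, 0, 10, 0, 0, 0, 0, 10, 0, 0, 0, 0]' > path.dat && python3 shift.py path.dat | grep -E "pos|contact|width";  python3 -c "
from h import *
o,p,r=st();s=bot.capture('scene');H=np.array([559.,143.])
g=cv2.cvtColor(s['color'],cv2.COLOR_RGB2GRAY).astype(int)
for th in np.arange(0.1,1.0,.05):
    q=H-125*np.array([np.cos(th),np.sin(th)]);P=proj(s,[[*q,z] for z in(45,52,60,66)])
    print('%.2f'%th,[int(g[int(round(b)),int(round(a))]) for a,b in P],q.round(0))
to(441,42,65)"
```

```text
tool_pos: [442.9, 39.9, 65.6]
contact_force: [-0.2, 0.5, 0.0]
tool_pos: [441.0, 40.9, 65.7]
contact_force: [-0.3, -0.1, -0.2]
grip_width: 26.4
0.10 [224, 200, 135, 105] [435. 131.]
0.15 [185, 142, 115, 101] [435. 124.]
0.20 [135, 118, 99, 69] [436. 118.]
0.25 [113, 86, 42, 31] [438. 112.]
0.30 [76, 33, 32, 33] [440. 106.]
0.35 [32, 34, 35, 35] [442. 100.]
0.40 [53, 34, 34, 36] [444.  94.]
0.45 [37, 36, 35, 33] [446.  89.]
0.50 [36, 33, 34, 35] [449.  83.]
0.55 [33, 33, 34, 34] [452.  78.]
0.60 [36, 33, 31, 28] [456.  72.]
0.65 [48, 31, 28, 33] [459.  67.]
0.70 [96, 28, 39, 45] [463.  62.]
0.75 [34, 26, 45, 43] [468.  58.]
0.80 [26, 27, 41, 43] [472.  53.]
0.85 [27, 27, 31, 42] [477.  49.]
0.90 [25, 28, 43, 43] [481.  45.]
0.95 [99, 51, 76, 34] [486.  41.]
t35.00 pos [441.   40.9  65.7] toolz [ 0.16   0.624 -0.765] toolx [-0.114 -0.758 -0.642] q [-0.538  0.566  2.076  0.865  0.947  2.094] F [0.4 0.2 0.8] w22.5
shift [-0.4  0.3  1.2] turn 0.000
```

Scaled: -29.5 mm is -0.59, 23.9 mm is 0.478.

```bash
echo '[10, 0, 0, 0, 0, 10, -0.174, 0.044, 0.144, 0, 10, -0.348, 0.088, 0.288, 0, 10, -0.47, 0.186, 0.384, 0, 10, -0.59, 0.284, 0.478, 0]' > path.dat && python3 shift.py path.dat | grep -E "pos|contact|width"; echo '[10, -0.132, 0.074, 0.106, 0, 10, -0.264, 0.15, 0.212, 0, 10, -0.352, 0.186, 0.284, 0, 10, -0.442, 0.224, 0.356, 0]' > path.dat && python3 shift.py path.dat | grep -E "pos|contact|width"; echo '[10, -0.03, 0.008, 0.024, 0, 10, -0.06, 0.016, 0.05, 0]' > path.dat && python3 shift.py path.dat | grep -E "pos|contact"
```

```text
tool_pos: [433.9, 81.7, 65.6]
contact_force: [0.3, -0.8, 0.2]
grip_width: 9.9
tool_pos: [428.7, 111.2, 65.6]
contact_force: [-0.1, -1.0, -0.2]
grip_width: 9.9
tool_pos: [428.8, 114.8, 65.6]
contact_force: [0.2, -0.7, 0.1]
```

Light contact with the knob (gate drag only). I'll edge forward to the hard stop.

Scaled: -1.5 mm is -0.03, 1.2 mm is 0.024.

```bash
echo '[10, -0.016, 0.004, 0.012, 0, 10, -0.03, 0.008, 0.024, 0]' > path.dat && python3 shift.py path.dat | grep -E "pos|contact"; echo '[10, -0.016, 0.004, 0.012, 0, 10, -0.03, 0.008, 0.024, 0]' > path.dat && python3 shift.py path.dat | grep -E "pos|contact";echo '[10, -0.008, 0.002, 0.006, 0, 10, -0.016, 0.004, 0.012, 0]' > path.dat && python3 shift.py path.dat | grep -E "pos|contact"
```

```text
tool_pos: [428.7, 116.8, 65.6]
contact_force: [-0.2, 0.5, -0.2]
tool_pos: [428.6, 118.8, 65.6]
contact_force: [-1.2, -0.1, -0.2]
tool_pos: [428.6, 119.8, 65.7]
contact_force: [0.2, -0.8, 0.3]
```

Scaled: -0.8 mm is -0.016, 0.6 mm is 0.012.

```bash
echo '[10, -0.008, 0.002, 0.006, 0, 10, -0.016, 0.004, 0.012, 0]' > path.dat && python3 shift.py path.dat | grep -E "pos|contact"; echo '[10, -0.008, 0.002, 0.006, 0, 10, -0.016, 0.004, 0.012, 0]' > path.dat && python3 shift.py path.dat | grep -E "pos|contact";echo '[10, -0.008, 0.002, 0.006, 0, 10, -0.016, 0.004, 0.012, 0]' > path.dat && python3 shift.py path.dat | grep -E "pos|contact"
```

```text
tool_pos: [428.7, 120.5, 65.6]
contact_force: [-0.8, -5.0, 1.1]
tool_pos: [428.9, 121.0, 65.5]
contact_force: [-2.3, -9.1, 1.3]
tool_pos: [429.3, 121.5, 65.5]
contact_force: [-2.9, -11.4, 1.1]
```

The gate is against its hard end. I'll retreat and check.

```bash
echo '[10, 0.06, -0.016, -0.05, 0, 10, 0.3, -0.076, -0.248, 0, 10, 0.76, -0.19, -0.62, 0, 10, 0.76, -0.19, -0.62, 0]' > path.dat && python3 shift.py path.dat | grep -E "pos|contact"; echo '[10, -0.6, -0.04, -0.72, 0, 10, -1.2, -0.08, -1.44, 0, 10, -1.2, -0.6, -1.6, 0, 10, -1, 0.6, -2.2, 0, 10, -0.2, 1.2, -2.6, 0]' > path.dat && python3 shift.py path.dat | grep -E "pos|contact"
python3 - <<'E'
from h import *
s=bot.capture('scene');c=bot.capture('top');H=np.array([559.,143.])
for k,n in((s,'s'),(c,'t')):
    g=cv2.cvtColor(k['color'],cv2.COLOR_RGB2GRAY).astype(int);cv2.imwrite(f'/tmp/{n}.png',k['color'][:,:,::-1])
    for th in np.arange(-.15,.35,.05):
        q=H-125*np.array([np.cos(th),np.sin(th)]);P=proj(k,[[*q,z] for z in(45,55,66)])
        print(n,'%.2f'%th,[int(g[int(round(b)),int(round(a))]) for a,b in P])
    u,v=proj(k,[487.7,254,180])[0].round().astype(int);print('cap',u,v);print(g[v-6:v+24:3,u-16:u+17:2])
# knob blob in the top view
g=cv2.cvtColor(c['color'],cv2.COLOR_RGB2GRAY);u,v=proj(c,[434,143,69])[0];R=g[int(v)-10:int(v)+11,int(u)-10:int(u)+11]
n,l,st_,ce=cv2.connectedComponentsWithStats((R<65).astype(np.uint8))
for i in range(1,n):print(st_[i],onz(c,int(u)-10+ce[i][0],int(v)-10+ce[i][1],62).round(1))
# other things: change against the first top view
a=cv2.imread('pics/top0.png',0);b=g
d=(cv2.absdiff(a,b)>25).astype(np.uint8)
for nm,(x,y) in dict(needle=(313,261),plaster=(208,178),perox=(381,152),ring=(422,255)).items():print(nm,d[y-14:y+15,x-14:x+15].sum())
E
```

```text
tool_pos: [429.3, 71.7, 65.7]
contact_force: [-0.1, -1.0, -0.1]
tool_pos: [348.3, 12.5, 169.1]
contact_force: [1.2, -1.7, -1.1]
s -0.15 [105, 120, 115]
s -0.10 [94, 88, 112]
s -0.05 [24, 18, 69]
s 0.00 [13, 15, 21]
s 0.05 [88, 110, 76]
s 0.10 [159, 221, 157]
s 0.15 [138, 223, 213]
s 0.20 [97, 186, 225]
s 0.25 [184, 115, 226]
s 0.30 [203, 96, 210]
cap 201 161
[[128 132 172 211 224 224 225 226 190 138 137 139 138 137 137 136 136]
 [204 212 224 224 223 222 223 225 195 144 137 136 137 137 138 137 137]
 [206 202 203 205 216 222 241 247 248 250 248 205 138 137 137 138 137]
 [208 208 207 207 207 185 186 201 197 184 171 152 136 136 137 138 137]
 [206 207 208 208 207 184 167 171 169 162 158 150 139 138 138 137 137]
 [162 186 202 208 203 169 169 171 172 167 162 153 141 138 140 141 138]
 [120 130 186 207 205 172 169 170 171 167 163 158 145 123 121 131 140]
 [169 198 203 197 168 165 170 171 171 170 165 159 149 140 135 132 129]
 [186 163 160 194 187 169 173 167 151 123  88  61  72 115 134 135 135]
 [215 225 226 223 185 165 115  39  25  42  45  44  44  47  67  70  54]]
t -0.15 [138, 138, 137]
t -0
[... 328 characters left out ...]
 92 103  80  77 116]
 [154 154 147 143 148 145 153 186 185 183 186 142  95  96 102 102 131]
 [154 154 152 154 158 155 135 175 187 184 169 118  98  98 102 114 101]
 [128 126 134 133 130  82 108 103 109 116 108 104 102 101 105 113  91]
 [124 126 124 126 122  72 106 119 104 107 108 108 105 109 115  97  85]
 [148 149 148 146 148 144 103  94 122 121 122 120 128 135 109  93  92]
 [158 155 153 153 155 156 154 157 142 104 105 102 100  97  94  93  89]
 [150 134 133 138 138 135 135 135 139 136 115  86  86  85  80  88  90]
 [130  95  95  96  97  98  99 100 101 102 104 105 132 121  92 105 122]]
[ 8  9  5  6 20] [432.4 143.8  62. ]
[ 9 16  5  5 17] [411.8 140.5  62. ]
needle 618
plaster 0
perox 2
ring 11
```

The gate reads 0, the cap tip is upright at (212,210) in the top view, and the plaster box, bottle and ring are unchanged. The arm covers the needle box, so I'll clear it and check.

Scaled: 15 mm is 0.3, -3 mm is -0.06.

```bash
echo '[10, -0.8, -0.06, -0.92, 0, 10, -1.2, -0.6, -1.6, 0, 10, -1.1, -1.6, -1.6, 0, 10, -0.5, -2, -1.9, 0, 10, 0.3, -2.2, -2.6, 0]' > path.dat && python3 shift.py path.dat | grep -E "pos|contact"; echo '[10, 0.9, -0.2, -0.8, 0, 10, 1.8, -0.4, -1.6, 0, 10, 2.7, -0.6, -2.3, 0, 10, 3.6, -0.6, -3, 0, 10, 3.6, -0.6, -3, 0]' > path.dat && python3 shift.py path.dat | grep -E "pos|contact"
python3 - <<'E'
from h import *
c=bot.capture('scene');b=c['color'][:,:,::-1];a=cv2.imread('pics/scene0.png')
d=(cv2.absdiff(a,b).max(2)>40).astype(np.uint8)
for nm,(x,y) in dict(needle=(255,279),plaster=(228,204),perox=(424,235),ring=(413,337)).items():
    A=cv2.cvtColor(a[y-22:y+23,x-28:x+29],6);B=cv2.cvtColor(np.ascontiguousarray(b[y-22:y+23,x-28:x+29]),6)
    print(nm,d[y-22:y+23,x-28:x+29].sum(),cv2.phaseCorrelate(A.astype(float),B.astype(float)))
hs=cv2.cvtColor(a,40);hb=cv2.cvtColor(np.ascontiguousarray(b),40)
for h in(hs,hb):
    m=cv2.inRange(h,(40,80,20),(85,255,255))[255:305,225:285];y,x=np.nonzero(m);print('green',len(x),x.mean().round(2),y.mean().round(2))
print(bot.get_obs()['time'])
E
```

```text
tool_pos: [436.2, -100.9, 263.6]
contact_force: [0.3, 0.2, 0.7]
tool_pos: [420.5, -340.3, 263.0]
contact_force: [-0.4, 1.2, -0.4]
needle 0 ((0.00825097280217335, 0.4771946489224064), 0.9729887364846947)
plaster 569 ((-0.31298765476383394, 1.1199859256080273), 0.48249185617638474)
perox 39 ((0.07331385380143729, 0.395193821443538), 0.8892829646333826)
ring 265 ((-0.3050384336949712, 0.6773140628073406), 0.7209104850770516)
green 119 28.67 33.18
green 117 28.79 33.97
40.4
```

```bash
python3 -c "
from plant import bot
print(bot.close_job())"
```

```text
the job is handed in; nothing more can be done
None
```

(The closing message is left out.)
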